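# Third hand at the chair-rail jig

### The job

Help me mend a chair: knock the brass stop pin in the jig down flush with the bed, using the mallet held in the gripper, and set the mallet back down on the bench, clear of the jig. Then lay the pale wooden chair rail flat on the jig's bed, holes up, centred and square against both pads of the blue sprung fence, and press it until the black pointer stands inside the green zone of the scale. Hold it there steadily for at least two seconds so that I can start the screws, and finish while still holding, and leave the other things on the bench alone.

Things in the scene. Friction and masses are not known exactly. Their poses are not given: they have to be found in the camera images.
- jig: Jig fixed to the bench: plywood bed 245 (x) by 230 (y) mm, 18 mm thick, top bare but for pin, fence and scale. Origin: on the bench surface, below the middle of the fence pads' faces at rest; front edge at x = -100 mm. x points to the fence (pressing direction), y left along it, z up. Stop pin at x = -8, y = 0 mm. Scale, 19 mm high, at x = 32 to 93, y = 86 to 114 mm; back block from x = 124 mm.
- fence (a joint): Travel of the blue fence along the jig's +x, 0 (rest) to 0.040 m (stop). It is a spring of 400 N/m with no preload and light damping: 19 mm takes 7.6 N. The green zone of the scale is 0.012 to 0.026 m (about 5 to 10 N); white before it, orange beyond.
- fence_face: Blue fence's front: two rubber-faced pads, each 57 mm wide, tops 29 mm above the bed, with an open gap 76 mm wide (y = -38 to 38) and 50 mm deep between them, where a finger fits while the rail is held by its middle; behind it 21 mm high arms and cross-bar. Origin: on the bed, midway between the pads at their faces, moves with the fence; axes as the jig's.
- pin (a joint): How far the brass stop pin has been driven down, in m: starts at 0 to 0.004, flush with the bed at 0.022, stop at 0.024. At 0 it stands 22 mm above the bed. It needs about 7 to 9 N downwards and stays where it is left (friction outweighs its weak spring). Only the mallet may push it.
- pin_head: The brass stop pin, 14 mm in diameter. It stands in the way of the rail until it is down. Origin at the centre of its flat top; z up.
- pin_top (a point): Centre of the stop pin's flat top.
- mallet: Dead-blow mallet, 0.42 kg (give or take a quarter), stands by itself on the round face of its black rubber head, handle level. Head: 44 mm across, 80 mm tall, axis along z; flat striking face 36 mm across below. Origin: centre of that face. Square wooden handle 24 by 24 mm points to its -x, axis 45 mm above the face, out to 200 mm from the head's axis.
- mallet_grip (a point): Good place to grip the mallet's handle from above, across it (fingers closing along the mallet's y): on the handle's axis, 45 mm from the head's axis and 45 mm above the bottom face.
- rail: Chair rail, a pale wooden batten 180 mm long (its x), 38 mm wide (its y), 30 mm thick (its z), 0.14 kg (may vary by a quarter), with two dark screw holes in its top. Origin: centre of its underside. Lies flat on the bench at the start, along its x. Either long side may face the fence.
- screw_jar: Glass screw jar with a steel lid, 68 mm wide, 85 mm tall. Leave alone. Origin: centre of its underside.
- glue: White glue bottle, 54 mm wide, 140 mm tall. Leave alone. Origin: centre of its underside.
- tape_measure: Yellow tape measure, 65 by 60 by 36 mm. Leave alone. Origin: centre of its underside.
- screwdriver: Screwdriver with a red handle lying on the bench. Leave alone. Origin: its underside, about its middle.
- offcut: Flat wooden offcut, 50 by 90 by 18 mm, between the robot and the jig. Leave alone. Origin: centre of its underside.
Not all that is in view belongs to the job. What is meant by the rail is not pink or purple, and is the larger of those in its own colour.

How it is judged:
By the outcome, as a careful person would: the job done as asked, in the order asked, and still so for the second after the job is handed in, while the arm keeps its last pose, push and grip.
It also fails if it takes over 66 s, if anything falls off the work surface, if the arm or the gripper's body presses on something with over 40 N, if the wrist force passes 120 N, or if a joint passes its speed limit or range.

### The arm

A 6-joint arm with a two-finger parallel gripper is mounted at the origin on the work surface. World frame = base frame: x ahead of the robot, y to its left, z up, the work surface at z = 0. Lengths are in m, angles in degrees, forces in N, time in s.
With the tool pointing down it reaches from about 0.375 to 0.9 m from the base axis. Payload 3.1 kg.
Tool frame: the origin (TCP) lies midway between the tips of the shut fingers; the grasp point (between the pads) lies 19 mm behind it (bot.hold_point_z is the distance from the TCP to the grasp point, in m); z points along the fingers, y is the line along which they close (so a half turn about z gives the same grasp; the last joint's range is limited). The gripper opens to 87 mm and grips with 3 to 60 N. Pads are 19 mm wide; open, the fingers measure 117 mm over their backs; the gripper's body (75 mm by 190 mm) begins 51 mm behind the grasp point.
Start: joints at [-79.269, 30.224, 82.088, -0, 67.689, -10.227], TCP at [0.224, -0.584, 0.223] pointing down, gripper open.
Joint ranges: [-176.69, 176.69], [-43.24, 126.21], [12.49, 139.97], [-82, 262], [0, 151.66], [-163.58, 163.58]. Speed limits (degrees/s): [159.86, 159.86, 180, 180, 180, 180].

### API

Orientations are given as a 3x3 rotation matrix whose columns are the frame's x, y, z axes.
In Python, from rig import read_state, optics, order, bot gives the robot as it stands.
- The arm moves only by the tool drive_tool, never from a script. Its argument "steps" is a list of rows, each a list of 7 numbers: the finger opening in mm, from 0 to 87, then the shift along the tool's x, y, z normalised to -1 to 1, where 1 is 0.12 m, then the turn, a rotation vector about the tool's x, y, z normalised to -1 to 1, where 1 is 1.5 rad. In form: [[jaw, tx, ty, tz, ax, ay, az], ...]. A call has 1 to 8 rows; each row is the pose to reach, as a shift and turn from the pose commanded when the call began, along the tool's axes at that moment; what a row does not reach only later rows make up. A row lasts 1/10 s, in which the tool goes at most 50 mm and 8.59 degrees, less where a joint would pass 70% of its speed; a pose out of reach is approached as far as the arm can. A call with a number of a shift or a turn outside -1 to 1 is refused whole. A call with a gripper value outside its range is refused whole. The fingers move at their own pace and stop on an object; the grip force is fixed at half the most. Time passes only in rows, so rows that repeat a pose let the fingers close. It gives the time, the measured TCP pose, the force, the opening and the grip force at its end, in the units of the state.
- read_state(): the state, without advancing time (a new reading comes with each control period).
- optics.capture(name): name is "scene" or "top"; returns a dict with "color" (400x640x3 uint8, blue, green, red), "range_z" (400x640 float32, m along the optical axis (not along the pixel's ray), 0 where there is no reading), "fx", "fy", "cx", "cy" (pixels), "D" ([k1, k2, p1, p2, k3] as OpenCV has them; the pictures are not rectified), "rvec" (rotation vector, rad) and "tvec" (3), from world to camera coordinates, as OpenCV has them. Camera axes: x right, y down, z forward; pixel columns grow to the right and rows downward; lengths in m; the calibration is good to about 2 mm. A picture is of the moment at which its call begins.
- order.hand_in(): hands the job in; it is judged then, once.
The state is a dict: "time_s": time; "joint_positions": joint angles; "qvel": joint speeds; "tau": joint torques, N m; "position": TCP position; "tcp_rot": TCP orientation; "force": force on the tool from outside, world axes, zero at the start; "moment": the same for the moment, N m; "opening": opening from 0.0 (shut) to 1.0 (fully open); "grasp_force": force on a finger pad.
Only numpy, scipy, OpenCV 4.12 (cv2) and the standard library are available. Lean on these libraries where they do the work, as an engineer would, in place of code of your own. Each camera call takes 0.05 s, during which the arm holds its last target. There are 200 camera calls.

## Working session

There is one attempt and no reset: what is moved stays moved. The work goes in short steps, Python scripts to look and compute and a tool call to move; the robot and the scene stay as the last step left them, time stands still between calls to the robot, and variables do not carry over. Pictures are saved under pics/ and viewed, at most 10 in all, crops included, and the job is handed in when it is done.

Besides the shell and the picture viewer there is one more tool, called after ">>>" by a JSON object that holds its "fn" and its "kwargs". drive_tool: Moves the arm, as the interface text tells. Scaled input: -1 to 1 covers 0.12 m each way for a shift and 1.5 rad each way for a turn. Its arguments: {"type":"object","properties":{"steps":{"type":"array"}},"required":["steps"]}

```bash
mkdir -p pics; cat > h.py <<'E'
import numpy as np, cv2
from rig import read_state, optics, order, bot
def cap(n,f=None):
    c=optics.capture(n)
    if f: cv2.imwrite(f'pics/{f}.png',c['color'])
    np.savez(f'{n}.npz',**c); return c
def ld(n): return dict(np.load(f'{n}.npz'))
def KD(c): return np.array([[c['fx'],0,c['cx']],[0,c['fy'],c['cy']],[0,0,1]],float),np.array(c['D'],float)
def ray(c,uv):
    K,D=KD(c); p=cv2.undistortPoints(np.array(uv,float).reshape(-1,1,2),K,D).reshape(-1,2)
    R=cv2.Rodrigues(np.array(c['rvec'],float))[0]; t=np.array(c['tvec'],float).ravel()
    return -R.T@t, np.c_[p,np.ones(len(p))]@R   # origin, dirs (z=1)
def atz(c,uv,z):
    o,d=ray(c,uv); z=np.broadcast_to(z,len(d)); return o+d*((z-o[2])/d[:,2])[:,None]
def dep(c,uv):
    o,d=ray(c,uv); r=[]
    for (u,v) in np.round(uv).astype(int):
        w=c['range_z'][v-1:v+2,u-1:u+2]; r.append(np.median(w[w>0]) if (w>0).any() else np.nan)
    return o+d*np.array(r)[:,None]
def cloud(c):
    v,u=np.mgrid[0:400,0:640]; o,d=ray(c,np.c_[u.ravel(),v.ravel()])
    return (o+d*c['range_z'].reshape(-1,1)).reshape(400,640,3)
E
python3 - <<'E'
from h import *
for n in('scene','top'):
    c=cap(n,n+'0'); o,_=ray(c,[(320,200)]); print(n,o,c['fx'],c['D'])
s=read_state(); print(s)
E
```

```text
scene [ 1.31669427 -0.71366383  1.06820937] 453.7802637756055 [-0.05012675  0.          0.          0.          0.        ]
top [ 0.2299464  -0.02208161  1.62112524] 472.2958542470117 [-0.10901899  0.          0.          0.          0.        ]
{'time_s': 0.1, 'joint_positions': array([-7.92699318e+01,  3.02730886e+01,  8.21493195e+01, -1.09871809e-03,
        6.76912522e+01, -1.02278904e+01]), 'qvel': array([-0.02634084, -0.15642824, -0.22544925,  0.01639912,  0.06922843,
        0.03790108]), 'tau': array([-2.73730338e-04, -4.40986919e+01, -1.77150428e+01,  6.35060831e-02,
        5.33646403e-02, -3.44850787e-05]), 'position': array([ 0.22344102, -0.58297513,  0.22167389]), 'tcp_rot': array([[ 9.33840586e-01,  3.57689265e-01, -3.86768826e-04],
       [ 3.57689317e-01, -9.33838619e-01,  1.94575644e-03],
       [ 3.34796524e-04, -1.95536941e-03, -9.99998032e-01]]), 'force': array([-0.30731546, -0.14728959,  0.31608903]), 'moment': array([-0.01348889,  0.05439472, -0.03762825]), 'grasp_force': 0.0, 'opening': 1.0015751031294935}
```

View pics/scene0.png

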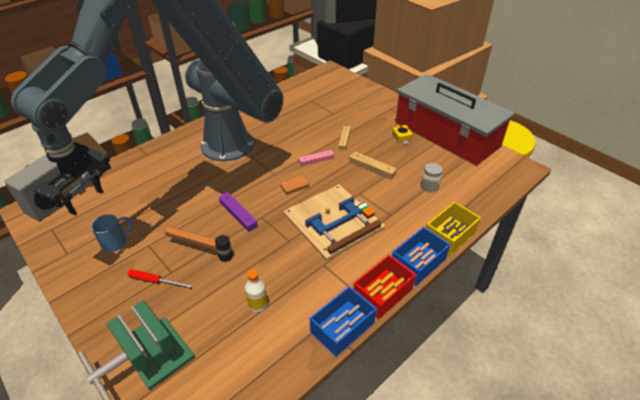

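View pics/top0.png

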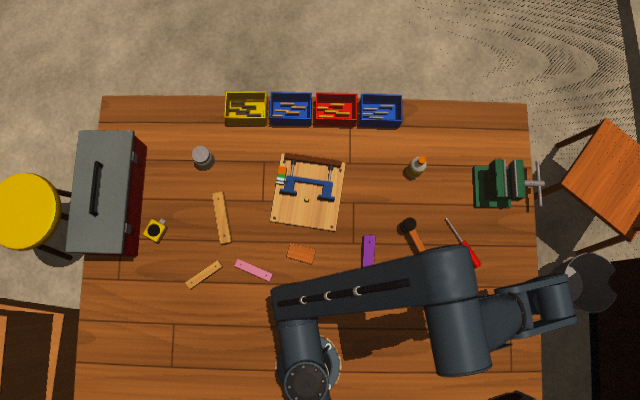

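The scene view shows the mallet (head about 224,247; handle to 168,232), the jig (about 335,220) and the larger pale batten, which is the rail (about 373,165). In the top view the mallet head is near (407,226), the jig bed near (308,193) and the rail near (222,217). I'll enlarge these next.

```bash
python3 - <<'E'
from h import *
s,t=ld('scene')['color'],ld('top')['color']
def cr(im,x,y,w,h,k): return cv2.resize(im[y:y+h,x:x+w],None,fx=k,fy=k,interpolation=cv2.INTER_CUBIC)
# top: jig 100x75 @ (262,145) x4 ; mallet 100x75 @(380,200); rail (190,180); scene: jig
a=np.hstack([cr(t,262,146,100,100,4),cr(t,376,200,100,100,4)][:2]);cv2.imwrite('pics/c1.png',np.vstack([a,np.hstack([cr(t,190,184,100,50,4),cr(s,345,140,100,50,4)])]))
a=np.hstack([cr(s,280,178,106,80,4),cr(s,160,215,94,80,4)]);cv2.imwrite('pics/c2.png',a)
E
```

```text
(no output)
```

View pics/c1.png

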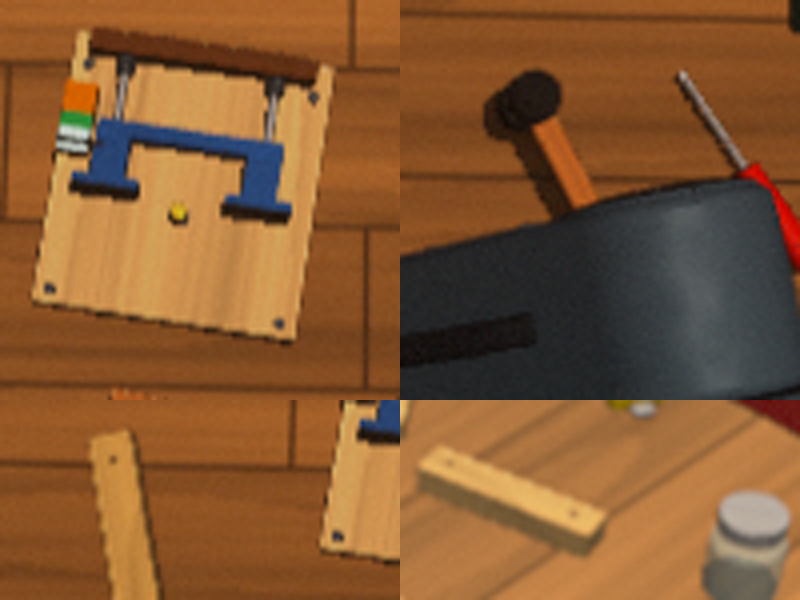

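View pics/c2.png

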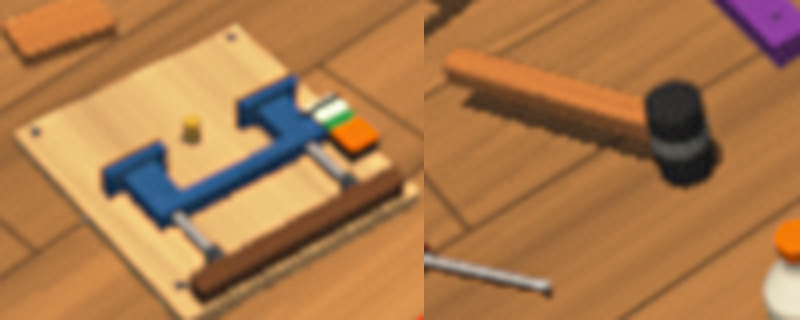

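The crops give these pixel positions:
- **Jig bed corners, top view:** (270.5,221), (335.5,231), (345.3,162.8), (282,153.5).
- **Pin:** top view (306,199), scene view (328,209).
- **Mallet head top:** scene view (222.5,239), top view (409.5,223).
- **Rail holes, scene view:** (357.5,155.8) and (388.3,168).

```bash
python3 - <<'E'
from h import *
from scipy.optimize import least_squares
s,t=ld('scene'),ld('top')
def proj(c,P): K,D=KD(c); return cv2.projectPoints(np.array(P,float),np.array(c['rvec'],float),np.array(c['tvec'],float),K,D)[0].reshape(-1,2)
def tri(us,ut): return least_squares(lambda p:np.r_[proj(s,[p])[0]-us,proj(t,[p])[0]-ut],[.6,0,.03])
C=np.array([[-.1,.115],[-.1,-.115],[.145,-.115],[.145,.115]])
ut=np.array([(270.5,221),(335.5,231),(345.3,162.8),(282,153.5)]); us=np.array([(340,183.5),(283.8,210.5),(327.5,257.5),(384.5,225.5)])
def J(p,C,z): c_,s_=np.cos(p[2]),np.sin(p[2]); return np.c_[C@np.array([[c_,s_],[-s_,c_]])+p[:2],np.full(len(C),z)]
for nm,w in(('both',(1,1)),('top',(0,1)),('scene',(1,0))):
    r=least_squares(lambda p:np.r_[w[0]*(proj(s,J(p,C,p[3]))-us).ravel(),w[1]*(proj(t,J(p,C,p[3]))-ut).ravel()] if nm=='both' else np.r_[w[0]*(proj(s,J(p,C,.018))-us).ravel(),w[1]*(proj(t,J(p,C,.018))-ut).ravel()],[.65,0,0,.018])
    print(nm,r.x,np.degrees(r.x[2]),r.cost)
    if nm=='both':p=r.x
print('pin exp',J(p,np.array([[-.008,0]]),.04)); r=tri((327.7,208.5),(306.3,199)); print('pin tri',r.x,r.cost)
r=tri((222.5,239),(409.7,224)); print('mallet top tri',r.x,r.cost)
ct,cs=cloud(t),cloud(s)
for nm,cl in(('top',ct),('scene',cs)):
    m=(cl[...,2]>.022)&(cl[...,2]<.045)&(abs(cl[...,0]-.58)<.16)&(abs(cl[...,1]-.29)<.08)
    P=cl[m]; n=cv2.minAreaRect((P[:,:2]*1000).astype(np.float32)); print(nm,'rail',n,np.median(P[:,2]),m.sum())
    if nm=='top': v,u=np.nonzero(m); print(u.min(),u.max(),v.min(),v.max())
# mallet head
for nm,cl in(('top',ct),('scene',cs)):
    m=(cl[...,2]>.072)&(cl[...,2]<.09)&(abs(cl[...,0]-.55)<.1)&(abs(cl[...,1]+.3)<.12)
    P=cl[m]; print(nm,'head',m.sum(),P.mean(0),cv2.minEnclosingCircle((P[:,:2]*1000).astype(np.float32)))
    m=(cl[...,2]>.048)&(cl[...,2]<.065)&(abs(cl[...,0]-.5)<.2)&(abs(cl[...,1]+.33)<.12)
    P=cl[m]; print('handle',m.sum(),P.mean(0),cv2.minAreaRect((P[:,:2]*1000).astype(np.float32)),cv2.fitLine((P[:,:2]*1000).astype(np.float32),cv2.DIST_HUBER,0,.01,.01).ravel())
E
```

```text
both [ 0.56635716  0.01513491 -0.13377572  0.01702603] -7.6647843729217975 7.051962264894968
top [ 0.56387772  0.01157725 -0.13223424  0.018     ] -7.576463829062409 0.7326163940443017
scene [ 0.56833964  0.01809258 -0.13697039  0.018     ] -7.847825465796987 1.0746607702693851
pin exp [[0.55842864 0.01620193 0.04      ]]
pin tri [0.55764197 0.01644015 0.03432613] 0.38522264673677775
mallet top tri [ 0.47116482 -0.32785002  0.0779577 ] 1.243645137307929
top rail ((565.4736328125, 325.25738525390625), (305.41217041015625, 40.030208587646484), 13.416749954223633) 0.029790342729077324 503
205 229 153 237
scene rail ((573.2125244140625, 328.3699035644531), (320.1993408203125, 48.740013122558594), 13.548698425292969) 0.029837030914106055 427
top head 149 [ 0.48911098 -0.33380504  0.07994102] ((550.5968627929688, -348.1106872558594), 100.62438201904297)
handle 210 [ 0.44372065 -0.35209592  0.05657254] ((527.6727905273438, -342.9823303222656), (294.8427734375, 72.64701843261719), 3.0216994285583496) [ 9.9708295e-01  7.6325886e-02  4.4902441e+02 -3.5401758e+02]
scene head 141 [ 0.47514418 -0.3289819   0.07806798] ((473.8844909667969, -328.2856140136719), 22.337568283081055)
handle 488 [ 0.42389666 -0.37411229  0.05532053] ((496.3064270019531, -357.94305419921875), (406.005615234375, 100.44916534423828), 6.375380992889404) [ 9.4664347e-01  3.2228264e-01  3.9953925e+02 -3.7369415e+02]
```

The two views disagree by a few mm. Part of that is the 0.4 px crop offset, and the clouds also picked up other objects. I'll refine with connected components and corrected pixels.

```bash
cat >> h.py <<'E'
from scipy.optimize import least_squares
def proj(c,P): K,D=KD(c); return cv2.projectPoints(np.array(P,float),np.array(c['rvec'],float),np.array(c['tvec'],float),K,D)[0].reshape(-1,2)
def comp(cl,lo,hi,xy):
    m=((cl[...,2]>lo)&(cl[...,2]<hi)).astype(np.uint8); n,L=cv2.connectedComponents(m,connectivity=8)
    d=np.hypot(cl[...,0]-xy[0],cl[...,1]-xy[1]); d[m==0]=9
    k=L[np.unravel_index(d.argmin(),d.shape)]; return cl[L==k],L==k
def rect(P):
    r=cv2.minAreaRect((P[:,:2]*1000).astype(np.float32)); return np.round(np.r_[r[0],r[1],r[2]],1)
E
cat > a.py <<'E'
from h import *
s,t=ld('scene'),ld('top')
C=np.array([[-.1,.115],[-.1,-.115],[.145,-.115],[.145,.115]])
ut=np.array([(270.5,221),(335.5,231),(345.3,162.8),(282,153.5)])-.375; us=np.array([(340,183.5),(283.8,210.5),(327.5,257.5),(384.5,225.5)])-.375
def J(p,C,z): c_,s_=np.cos(p[2]),np.sin(p[2]); return np.c_[C@np.array([[c_,s_],[-s_,c_]])+p[:2],np.full(len(C),z)]
for nm,cs in(('both',((s,us),(t,ut))),('top',((t,ut),)),('scene',((s,us),))):
    r=least_squares(lambda p:np.concatenate([(proj(c,J(p,C,.018))-u).ravel() for c,u in cs]),[.56,0.01,-.13]); print(nm,r.x,np.degrees(r.x[2]),r.cost)
for nm,c in(('top',t),('scene',s)):
    cl=cloud(c)
    P,m=comp(cl,.02,.045,(.56,.3)); v,u=np.nonzero(m); print(nm,'rail',rect(P),P.mean(0),len(P),u.mean(),v.mean())
    P,m=comp(cl,.070,.09,(.472,-.328)); print('head',rect(P),P.mean(0),len(P))
    P,m=comp(cl,.051,.063,(.43,-.345)); print('handle',rect(P),P.mean(0),len(P),cv2.fitLine((P[:,:2]*1000).astype(np.float32),cv2.DIST_HUBER,0,.01,.01).ravel())
    P,m=comp(cl,.010,.024,(.5,.0)); print('bed',rect(P),np.median(P[:,2]),len(P))
    P,m=comp(cl,.026,.042,(.557,.016)); print('pin',P.mean(0),P[:,2].max(),len(P))
    hsv=cv2.cvtColor(c['color'],cv2.COLOR_BGR2HSV)
    m=(hsv[...,0]>100)&(hsv[...,0]<125)&(hsv[...,1]>120)&(cl[...,2]>.042)&(cl[...,2]<.052)&(abs(cl[...,0]-.57)<.1)&(abs(cl[...,1])<.14)
    P=cl[m]; print('pads',rect(P),P.mean(0),len(P))
E
python3 a.py
```

```text
both [ 0.5661562   0.01547606 -0.13380296] -7.666345162045144 4.162464666349734
top [ 0.56518836  0.01291    -0.1321526 ] -7.571785995837949 0.7168270839533105
scene [ 0.56632994  0.01834709 -0.13657672] -7.825269759660505 1.015811458315033
top rail [489.9 306.7 179.9  38.6  12.1] [0.48656816 0.30517443 0.02953093] 548 221.20620437956205 217.77737226277372
head [ 472.9 -330.5   40.7   41.1   88. ] [ 0.47258863 -0.33090199  0.07950925] 137
handle [ 433.5 -349.7  114.3   31.2   32.4] [ 0.42116595 -0.3550581   0.05688263] 159 [   0.8287643    0.5595978  419.93646   -356.30994  ]
bed [584.7  11.5 230.5 247.7  82.3] 0.017732040218196632 2562
pin [0.55485877 0.01495591 0.03624065] 0.04109520892612184 10
pads [597.2  10.9 183.4  56.1  82.1] [0.59260102 0.00364239 0.04527704] 93
scene rail [489.9 308.3 176.4  48.7  13.5] [0.49351457 0.30638825 0.02892559] 398 372.7964824120603 162.7462311557789
head [ 475.4 -329.6   41.4   40.9   42.1] [ 0.47610959 -0.32930116  0.07760985] 151
handle [ 374.7 -379.7  178.6   27.6   27.7] [ 0.3748794  -0.38113134  0.05546654] 342 [   0.88885105    0.45819628  375.06732    -381.03046   ]
bed [587.7  15.1 232.6 251.8  82.3] 0.017478311080663556 2029
pin [0.55919453 0.01877739 0.03476727] 0.041183792386969564 24
pads [601.8   8.8 181.9  62.6  82.4] [0.5800659  0.00173512 0.04519859] 77
```

The averaged estimates are:
- **Jig:** origin about (0.565, 0.0158), yaw −7.7°; bed height measures 17.6 mm against 18 mm given.
- **Pin:** (0.557, 0.0167).
- **Mallet:** head (0.474, −0.330), yaw 27°, top at 78–80 mm against 80 mm given.
- **Rail:** (0.490, 0.3075), yaw 12.3°, measuring 180×38.6 mm, top at about 29.5 mm.

All sizes agree with the text. Next is a small move planner.

```bash
cat > go.py <<'E'
import sys; from h import *
from scipy.spatial.transform import Rotation as R
# waypoints: x y z yaw(deg of tool x), tool down
def plan(*W,p=None,Rm=None):
    s=read_state(); p=np.array(s['position']); Rm=np.array(s['tcp_rot'])
    print('t %.1f'%s['time_s'],'pos',p.round(4),'yaw %.1f'%np.degrees(np.arctan2(Rm[1,0],Rm[0,0])),'tilt',Rm[:2,2].round(3),'F',np.round(s['force'],1),'grip',round(float(s['grasp_force']),1),'open %.1f'%(87*s['opening']))
    for w in W:
        c,q=np.cos(np.radians(w[3])),np.sin(np.radians(w[3])); T=np.array([[c,q,0],[q,-c,0],[0,0,-1.]])
        while True:
            d=Rm.T@(np.array(w[:3])-p)/.12; k=max(1,np.abs(d).max()); d=d/k; a=R.from_matrix(Rm.T@T).as_rotvec()/1.5
            if k==1 and np.abs(d).max()<.004 and np.abs(a).max()<.004: break
            n=int(max(np.ceil(np.linalg.norm(d)*.12/.05),np.ceil(np.linalg.norm(a)*85.9/8.59)))
            print('  ',np.r_[d,a].round(3).tolist(),'rows>=',n); p=p+Rm@d*.12; Rm=T
            if k==1: break
if __name__=='__main__': plan(*[tuple(map(float,a.split(','))) for a in sys.argv[1:]])
E
python3 go.py .434,-.350,.14,27 .434,-.350,.026,27
```

```text
t 0.1 pos [ 0.2234 -0.583   0.2217] yaw 21.0 tilt [-0.     0.002] F [-0.3 -0.1  0.3] grip 0.0 open 87.1
   [1.0, -0.508, 0.293, -0.001, -0.0, -0.07] rows>= 3
   [1.0, -0.382, 0.278, 0.0, 0.0, 0.0] rows>= 3
   [0.397, -0.151, 0.11, 0.0, 0.0, 0.0] rows>= 2
   [0.0, 0.0, 0.95, 0.0, 0.0, 0.0] rows>= 3
```

>>> {"fn": "drive_tool", "kwargs": {"steps": [[87,1,-0.508,0.293,-0.001,0,-0.07],[87,1,-0.508,0.293,-0.001,0,-0.07],[87,1,-0.508,0.293,-0.001,0,-0.07],[87,1,-0.508,0.293,-0.001,0,-0.07]]}}

```text
time_s: 0.5
position: [0.3157, -0.4776, 0.1853]
tcp_rot: [[0.889, 0.458, -0.001], [0.458, -0.889, 0.007], [0.002, -0.006, -1.0]]
force: [-0.5, -0.1, -0.3]
opening: 0.999
grasp_force: 0.0
```

>>> {"fn": "drive_tool", "kwargs": {"steps": [[87,1,-0.382,0.278,0,0,0],[87,1,-0.382,0.278,0,0,0],[87,1,-0.382,0.278,0,0,0],[87,1,-0.382,0.278,0,0,0],[87,1,-0.382,0.278,0,0,0]]}}

```text
time_s: 1.0
position: [0.4002, -0.3888, 0.1538]
tcp_rot: [[0.89, 0.455, 0.0], [0.455, -0.89, -0.002], [-0.001, 0.002, -1.0]]
force: [-0.5, 0.0, 0.6]
opening: 1.001
grasp_force: 0.0
```

```bash
python3 - <<'E'
from h import *
from go import plan
cap('top');cap('scene')
for n in('top','scene'):
    cl=cloud(ld(n))
    for nm,z in(('head',(.07,.09)),('handle',(.051,.063))):
        P,m=comp(cl,*z,((.474,-.33) if nm=='head' else (.37,-.383))); print(n,nm,rect(P),P.mean(0).round(4),len(P))
    P,m=comp(cl,.02,.045,(.49,.307)); print('rail',rect(P),len(P))
plan((.434,-.350,.14,27))
E
```

```text
top head [ 472.  -331.2   40.2   42.3   84.6] [ 0.4728 -0.3315  0.0803] 131
top handle [ 443.4 -343.3   23.5   23.9   15.9] [ 0.4442 -0.3434  0.0577] 39
rail [489.6 306.2 178.4  38.2  12.1] 551
scene head [ 475.1 -329.1   41.3   42.1   47.2] [ 0.4763 -0.3291  0.0776] 151
scene handle [ 396.4 -372.3  223.7   34.1   26.2] [ 0.3944 -0.3733  0.0556] 367
rail [489.2 308.9 179.1  47.2  11.5] 400
t 1.1 pos [ 0.3997 -0.3902  0.1543] yaw 26.9 tilt [ 0.001 -0.003] F [0.3 0.4 0.1] grip 0.0 open 87.1
   [0.406, -0.17, 0.119, 0.002, 0.0, -0.001] rows>= 2
```

Measurements hold. I'll descend on the handle and grip.

>>> {"fn": "drive_tool", "kwargs": {"steps": [[87,0.406,-0.17,0.119,0,0,0],[87,0.406,-0.17,0.119,0,0,0],[87,0.406,-0.17,0.119,0,0,0],[87,0.406,-0.17,0.119,0,0,0],[87,0.406,-0.17,0.5,0,0,0],[87,0.406,-0.17,0.9,0,0,0],[87,0.406,-0.17,0.9,0,0,0],[87,0.406,-0.17,0.9,0,0,0]]}}

```text
time_s: 1.9
position: [0.4334, -0.3492, 0.0457]
tcp_rot: [[0.892, 0.452, -0.001], [0.452, -0.892, -0.0], [-0.001, -0.0, -1.0]]
force: [1.3, -0.7, 1.1]
opening: 0.999
grasp_force: 0.0
```

```bash
python3 go.py .434,-.350,.026,27
```

```text
t 1.9 pos [ 0.4334 -0.3492  0.0457] yaw 26.9 tilt [-0.001 -0.   ] F [ 1.3 -0.7  1.1] grip 0.0 open 86.9
   [0.001, 0.008, 0.164, -0.0, 0.0, -0.001] rows>= 1
```

>>> {"fn": "drive_tool", "kwargs": {"steps": [[87,0,0,0.164,0,0,0],[87,0,0,0.164,0,0,0],[20,0,0,0.164,0,0,0],[20,0,0,0.164,0,0,0],[20,0,0,0.164,0,0,0],[20,0,0,0.164,0,0,0],[20,0,0,0.164,0,0,0],[20,0,0,0.164,0,0,0]]}}

```text
time_s: 2.7
position: [0.4343, -0.3484, 0.0263]
tcp_rot: [[0.891, 0.454, 0.001], [0.454, -0.891, -0.001], [-0.0, 0.002, -1.0]]
force: [0.9, 0.6, -0.3]
opening: 0.543
grasp_force: 0.0
```

>>> {"fn": "drive_tool", "kwargs": {"steps": [[15,0,0,0,0,0,0],[15,0,0,0,0,0,0],[15,0,0,0,0,0,0],[15,0,0,0,0,0,0]]}}

```text
time_s: 3.1
position: [0.4343, -0.3484, 0.0261]
tcp_rot: [[0.891, 0.454, 0.001], [0.454, -0.891, -0.001], [-0.0, 0.001, -1.0]]
force: [-0.3, 0.1, -0.0]
opening: 0.274
grasp_force: 30.0
```

>>> {"fn": "drive_tool", "kwargs": {"steps": [[15,0,0,-0.2,0,0,0],[15,0,0,-0.5,0,0,0],[15,0,0,-0.9,0,0,0],[15,0,0,-0.9,0,0,0],[15,0,0,-0.9,0,0,0]]}}

```text
time_s: 3.6
position: [0.4341, -0.3483, 0.1347]
tcp_rot: [[0.891, 0.454, 0.001], [0.454, -0.891, -0.002], [-0.0, 0.003, -1.0]]
force: [-0.2, 0.6, -3.9]
opening: 0.273
grasp_force: 30.0
```

```bash
python3 go.py .513,.0226,.13,-7.7
```

```text
t 3.6 pos [ 0.4341 -0.3483  0.1347] yaw 27.0 tilt [ 0.001 -0.002] F [-0.2  0.6 -3.9] grip 30.0 open 23.8
   [0.81, -1.0, 0.013, 0.002, -0.0, 0.404] rows>= 5
   [0.075, -1.0, 0.013, 0.0, 0.0, 0.0] rows>= 3
   [0.065, -0.868, 0.011, 0.0, 0.0, 0.0] rows>= 3
```

>>> {"fn": "drive_tool", "kwargs": {"steps": [[15,0.2,-0.25,0.013,0,0,0.1],[15,0.4,-0.5,0.013,0,0,0.2],[15,0.6,-0.75,0.013,0,0,0.3],[15,0.81,-1,0.013,0,0,0.404],[15,0.81,-1,0.013,0,0,0.404],[15,0.81,-1,0.013,0,0,0.404]]}}

```text
time_s: 4.2
position: [0.4651, -0.1954, 0.1306]
tcp_rot: [[0.991, -0.131, -0.003], [-0.131, -0.991, 0.001], [-0.004, -0.001, -1.0]]
force: [-0.9, -0.4, -3.5]
opening: 0.273
grasp_force: 30.0
```

>>> {"fn": "drive_tool", "kwargs": {"steps": [[15,0.02,-0.3,0.013,0,0,0],[15,0.05,-0.6,0.013,0,0,0],[15,0.075,-0.9,0.013,0,0,0],[15,0.075,-1,0.013,0,0,0],[15,0.075,-1,0.013,0,0,0]]}}

```text
time_s: 4.7
position: [0.4909, -0.079, 0.1299]
tcp_rot: [[0.991, -0.132, -0.001], [-0.132, -0.991, -0.001], [-0.001, 0.001, -1.0]]
force: [-0.8, -1.0, -4.8]
opening: 0.273
grasp_force: 30.0
```

>>> {"fn": "drive_tool", "kwargs": {"steps": [[15,0.02,-0.3,0.01,0,0,0],[15,0.05,-0.6,0.01,0,0,0],[15,0.065,-0.8,0.01,0,0,0],[15,0.065,-0.868,0.01,0,0,0],[15,0.065,-0.868,0.01,0,0,0],[15,0.065,-0.868,0.01,0,0,0]]}}

```text
time_s: 5.3
position: [0.5132, 0.021, 0.1292]
tcp_rot: [[0.991, -0.136, 0.0], [-0.136, -0.991, -0.002], [0.0, 0.002, -1.0]]
force: [0.8, 0.1, -3.3]
opening: 0.276
grasp_force: 30.0
```

```bash
python3 - <<'E'
from h import *
from go import plan
plan((.513,.0226,.13,-7.7),(.513,.0226,.06,-7.7))
a=cap('scene')['color'];b=cap('top')['color']
def cr(im,x,y,w,h,k): return cv2.resize(im[y:y+h,x:x+w],None,fx=k,fy=k,interpolation=cv2.INTER_CUBIC)
cv2.imwrite('pics/c3.png',np.hstack([cr(a,270,140,100,100,4),cr(b,262,146,100,100,4)]))
E
```

```text
t 5.3 pos [0.5132 0.021  0.1292] yaw -7.8 tilt [ 0.    -0.002] F [ 0.8  0.1 -3.3] grip 30.0 open 24.0
   [-0.004, -0.013, -0.007, 0.001, -0.0, -0.001] rows>= 1
   [0.0, 0.0, 0.583, 0.0, 0.0, 0.0] rows>= 2
```

View pics/c3.png

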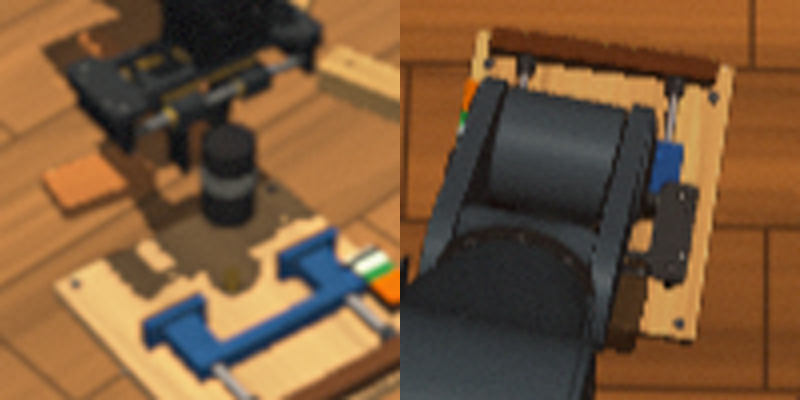

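In the scene crop the head (230,180) hangs upright above the pin (232,278), and nothing is near the fence pads. I'll press down in steps.

>>> {"fn": "drive_tool", "kwargs": {"steps": [[15,0,-0.013,0.3,0,0,0],[15,0,-0.013,0.45,0,0,0],[15,0,-0.013,0.5,0,0,0],[15,0,-0.013,0.54,0,0,0],[15,0,-0.013,0.56,0,0,0],[15,0,-0.013,0.58,0,0,0],[15,0,-0.013,0.6,0,0,0],[15,0,-0.013,0.6,0,0,0]]}}

```text
time_s: 6.2
position: [0.5139, 0.0238, 0.058]
tcp_rot: [[0.991, -0.135, 0.002], [-0.135, -0.991, -0.002], [0.002, 0.002, -1.0]]
force: [-2.9, -2.2, 1.5]
opening: 0.273
grasp_force: 30.0
```

>>> {"fn": "drive_tool", "kwargs": {"steps": [[15,0,0,0.02,0,0,0],[15,0,0,0.04,0,0,0],[15,0,0,0.06,0,0,0],[15,0,0,0.08,0,0,0],[15,0,0,0.08,0,0,0]]}}

```text
time_s: 6.7
position: [0.5141, 0.0239, 0.0476]
tcp_rot: [[0.991, -0.135, 0.002], [-0.135, -0.991, -0.002], [0.002, 0.001, -1.0]]
force: [-1.0, -2.7, 1.1]
opening: 0.273
grasp_force: 30.0
```

```bash
python3 - <<'E'
from h import *
from go import plan
plan()
cl=cloud(cap('scene')); P=cl[(np.hypot(cl[...,0]-.557,cl[...,1]-.017)<.035)&(cl[...,2]>.07)&(cl[...,2]<.15)]
q=np.percentile(P[:,2],98); T=P[P[:,2]>q-.006]; print(q,T.mean(0),T[:,:2].min(0),T[:,:2].max(0))
A=np.c_[T[:,:2],np.ones(len(T))]; print('plane',np.linalg.lstsq(A,T[:,2],rcond=None)[0])
E
```

```text
t 6.7 pos [0.5141 0.0239 0.0476] yaw -7.8 tilt [ 0.002 -0.002] F [-1.  -2.7  1.1] grip 30.0 open 23.8
0.14750148604354574 [0.54042528 0.02191796 0.14504425] [ 0.53113    -0.00716032] [0.55966379 0.05176685]
plane [-0.26707197  0.03013899  0.28871611]
```

>>> {"fn": "drive_tool", "kwargs": {"steps": [[15,0,0,0.015,0,0,0],[15,0,0,0.03,0,0,0],[15,0,0,0.03,0,0,0],[15,0,0,0.03,0,0,0]]}}

```text
time_s: 7.15
position: [0.514, 0.024, 0.0442]
tcp_rot: [[0.991, -0.135, 0.002], [-0.135, -0.991, -0.001], [0.002, 0.001, -1.0]]
force: [0.4, -2.8, 0.5]
opening: 0.272
grasp_force: 30.0
```

>>> {"fn": "drive_tool", "kwargs": {"steps": [[15,0,0,0.01,0,0,0],[15,0,0,0.02,0,0,0],[15,0,0,0.02,0,0,0],[15,0,0,0.02,0,0,0]]}}

```text
time_s: 7.55
position: [0.5128, 0.0242, 0.0429]
tcp_rot: [[0.991, -0.134, -0.0], [-0.134, -0.991, -0.001], [-0.0, 0.001, -1.0]]
force: [-4.8, -1.1, 12.3]
opening: 0.276
grasp_force: 30.0
```

>>> {"fn": "drive_tool", "kwargs": {"steps": [[15,0,0,0.01,0,0,0],[15,0,0,0.01,0,0,0],[15,0,0,0.01,0,0,0]]}}

```text
time_s: 7.85
position: [0.5119, 0.0244, 0.0419]
tcp_rot: [[0.991, -0.134, -0.002], [-0.134, -0.991, -0.001], [-0.002, 0.001, -1.0]]
force: [-6.8, -1.7, 15.0]
opening: 0.272
grasp_force: 30.0
```

>>> {"fn": "drive_tool", "kwargs": {"steps": [[15,0,0,-0.1,0,0,0],[15,0,0,-0.4,0,0,0],[15,0,0,-0.75,0,0,0],[15,0,0,-0.75,0,0,0],[15,0,0,-0.75,0,0,0]]}}

```text
time_s: 8.35
position: [0.5137, 0.0245, 0.1312]
tcp_rot: [[0.991, -0.135, 0.002], [-0.135, -0.991, -0.001], [0.002, 0.001, -1.0]]
force: [0.1, -0.5, -3.4]
opening: 0.272
grasp_force: 30.0
```

```bash
python3 - <<'E'
from h import *
from go import plan
plan((.434,-.349,.130,27))
a=cap('scene')
def cr(im,x,y,w,h,k): return cv2.resize(im[y:y+h,x:x+w],None,fx=k,fy=k,interpolation=cv2.INTER_CUBIC)
cv2.imwrite('pics/c4.png',cr(a['color'],270,150,120,100,5))
cl=cloud(a); d=np.hypot(cl[...,0]-.557,cl[...,1]-.017); print('z near pin',np.sort(cl[...,2][(d<.009)]).round(4)[-12:])
E
```

```text
t 8.3 pos [0.5137 0.0245 0.1312] yaw -7.7 tilt [ 0.002 -0.001] F [ 0.1 -0.5 -3.4] grip 30.0 open 23.6
   [-0.075, 1.0, 0.004, 0.001, -0.001, -0.404] rows>= 5
   [-0.811, 1.0, 0.004, 0.0, 0.0, 0.0] rows>= 4
   [-0.562, 0.693, 0.003, 0.0, 0.0, 0.0] rows>= 3
z near pin [0.4383 0.4391 0.4402 0.4413 0.4414 0.443  0.4439 0.4468 0.4496 0.4501
 0.4509 0.4553]
```

View pics/c4.png

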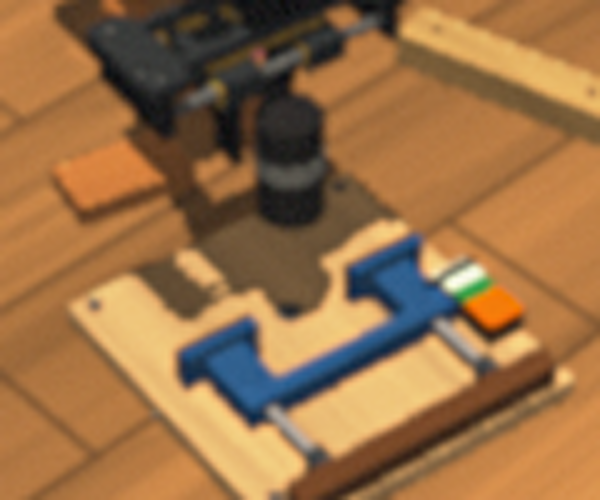

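The pin is down, with only a dark spot left at (292,308), and the mallet still hangs upright. I'll carry it back to where it stood.

>>> {"fn": "drive_tool", "kwargs": {"steps": [[15,-0.02,0.25,0.004,0,0,-0.1],[15,-0.04,0.5,0.004,0,0,-0.2],[15,-0.06,0.75,0.004,0,0,-0.3],[15,-0.075,1,0.004,0,0,-0.404],[15,-0.075,1,0.004,0,0,-0.404],[15,-0.075,1,0.004,0,0,-0.404]]}}

```text
time_s: 9.0
position: [0.487, -0.0935, 0.1286]
tcp_rot: [[0.893, 0.451, -0.003], [0.451, -0.893, 0.001], [-0.003, -0.002, -1.0]]
force: [-0.2, -0.1, -3.2]
opening: 0.27
grasp_force: 30.0
```

>>> {"fn": "drive_tool", "kwargs": {"steps": [[15,-0.2,0.25,0.004,0,0,0],[15,-0.4,0.5,0.004,0,0,0],[15,-0.6,0.75,0.004,0,0,0],[15,-0.811,1,0.004,0,0,0],[15,-0.811,1,0.004,0,0,0],[15,-0.811,1,0.004,0,0,0]]}}

```text
time_s: 9.6
position: [0.4555, -0.2439, 0.1291]
tcp_rot: [[0.892, 0.452, -0.001], [0.452, -0.892, 0.001], [-0.001, -0.001, -1.0]]
force: [0.1, -0.3, -3.1]
opening: 0.274
grasp_force: 30.0
```

>>> {"fn": "drive_tool", "kwargs": {"steps": [[15,-0.2,0.25,0.003,0,0,0],[15,-0.4,0.5,0.003,0,0,0],[15,-0.562,0.693,0.003,0,0,0],[15,-0.562,0.693,0.003,0,0,0],[15,-0.562,0.693,0.003,0,0,0],[15,-0.562,0.693,0.003,0,0,0]]}}

```text
time_s: 10.2
position: [0.4336, -0.3465, 0.1291]
tcp_rot: [[0.89, 0.455, -0.001], [0.455, -0.89, 0.002], [-0.0, -0.002, -1.0]]
force: [0.4, 1.4, -3.6]
opening: 0.269
grasp_force: 30.0
```

```bash
python3 go.py .434,-.349,.027,27
```

```text
t 10.2 pos [ 0.4336 -0.3465  0.1291] yaw 27.1 tilt [-0.001  0.002] F [ 0.4  1.4 -3.6] grip 30.0 open 23.4
   [-0.006, 0.022, 0.851, -0.001, 0.0, 0.001] rows>= 3
```

>>> {"fn": "drive_tool", "kwargs": {"steps": [[15,0,0.02,0.4,0,0,0],[15,0,0.02,0.7,0,0,0],[15,0,0.02,0.79,0,0,0],[15,0,0.02,0.81,0,0,0],[15,0,0.02,0.83,0,0,0],[15,0,0.02,0.85,0,0,0],[15,0,0.02,0.86,0,0,0],[15,0,0.02,0.86,0,0,0]]}}

```text
time_s: 11.0
position: [0.4352, -0.352, 0.0275]
tcp_rot: [[0.891, 0.454, 0.002], [0.454, -0.891, -0.003], [0.0, 0.003, -1.0]]
force: [0.1, -0.8, -3.5]
opening: 0.273
grasp_force: 30.0
```

>>> {"fn": "drive_tool", "kwargs": {"steps": [[15,0,0,0.01,0,0,0],[15,0,0,0.02,0,0,0],[15,0,0,0.02,0,0,0]]}}

```text
time_s: 11.3
position: [0.4349, -0.352, 0.0246]
tcp_rot: [[0.891, 0.453, 0.001], [0.453, -0.891, -0.002], [0.0, 0.002, -1.0]]
force: [-0.6, -0.6, 0.1]
opening: 0.27
grasp_force: 30.0
```

Supported now. I'll open and lift.

>>> {"fn": "drive_tool", "kwargs": {"steps": [[87,0,0,0,0,0,0],[87,0,0,0,0,0,0],[87,0,0,0,0,0,0],[87,0,0,0,0,0,0],[87,0,0,0,0,0,0],[87,0,0,0,0,0,0],[87,0,0,0,0,0,0],[87,0,0,0,0,0,0]]}}

```text
time_s: 12.1
position: [0.4348, -0.3516, 0.0242]
tcp_rot: [[0.891, 0.454, 0.001], [0.454, -0.891, -0.001], [-0.0, 0.001, -1.0]]
force: [-0.2, 0.0, -0.3]
opening: 0.916
grasp_force: 0.0
```

>>> {"fn": "drive_tool", "kwargs": {"steps": [[87,0,0,-0.3,0,0,0],[87,0,0,-0.6,0,0,0],[87,0,0,-1,0,0,0],[87,0,0,-1,0,0,0],[87,0,0,-1,0,0,0]]}}

```text
time_s: 12.6
position: [0.4353, -0.352, 0.1456]
tcp_rot: [[0.891, 0.454, 0.003], [0.454, -0.891, -0.004], [0.001, 0.005, -1.0]]
force: [-0.6, 0.3, -0.4]
opening: 0.995
grasp_force: 0.0
```

```bash
python3 go.py .490,.3075,.15,12.3
```

```text
t 12.6 pos [ 0.4353 -0.352   0.1456] yaw 27.0 tilt [ 0.003 -0.004] F [-0.6  0.3 -0.4] grip 0.0 open 86.6
   [0.618, -1.0, -0.012, 0.003, -0.001, 0.171] rows>= 3
   [0.307, -1.0, -0.007, 0.0, 0.0, 0.0] rows>= 3
   [0.307, -1.0, -0.007, 0.0, 0.0, 0.0] rows>= 3
   [0.307, -1.0, -0.007, 0.0, 0.0, 0.0] rows>= 3
   [0.307, -1.0, -0.007, 0.0, 0.0, 0.0] rows>= 3
   [0.045, -0.148, -0.001, 0.0, 0.0, 0.0] rows>= 1
```

>>> {"fn": "drive_tool", "kwargs": {"steps": [[87,0.618,-1,-0.012,0.003,0,0.171],[87,0.618,-1,-0.012,0.003,0,0.171],[87,0.618,-1,-0.012,0.003,0,0.171],[87,0.618,-1,-0.012,0.003,0,0.171],[87,0.618,-1,-0.012,0.003,0,0.171]]}}

```text
time_s: 13.1
position: [0.4458, -0.2095, 0.1443]
tcp_rot: [[0.977, 0.215, -0.003], [0.215, -0.977, 0.004], [-0.002, -0.005, -1.0]]
force: [-0.4, -1.0, -0.1]
opening: 0.998
grasp_force: 0.0
```

>>> {"fn": "drive_tool", "kwargs": {"steps": [[87,0.307,-1,0,0,0,0],[87,0.307,-1,0,0,0,0],[87,0.307,-1,0,0,0,0],[87,0.307,-1,0,0,0,0]]}}

```text
time_s: 13.5
position: [0.4563, -0.084, 0.145]
tcp_rot: [[0.977, 0.215, -0.003], [0.215, -0.977, 0.004], [-0.002, -0.005, -1.0]]
force: [-0.7, -0.8, 0.1]
opening: 1.002
grasp_force: 0.0
```

>>> {"fn": "drive_tool", "kwargs": {"steps": [[87,0.307,-1,0,0,0,0],[87,0.307,-1,0,0,0,0],[87,0.307,-1,0,0,0,0],[87,0.307,-1,0,0,0,0]]}}

```text
time_s: 13.9
position: [0.4682, 0.0401, 0.1457]
tcp_rot: [[0.977, 0.215, -0.001], [0.215, -0.977, 0.003], [-0.0, -0.003, -1.0]]
force: [-0.1, -0.0, -0.9]
opening: 1.0
grasp_force: 0.0
```

>>> {"fn": "drive_tool", "kwargs": {"steps": [[87,0.307,-1,0,0,0,0],[87,0.307,-1,0,0,0,0],[87,0.307,-1,0,0,0,0],[87,0.307,-1,0,0,0,0]]}}

```text
time_s: 14.3
position: [0.4797, 0.1649, 0.1462]
tcp_rot: [[0.977, 0.215, 0.001], [0.215, -0.977, 0.003], [0.001, -0.003, -1.0]]
force: [-0.5, 0.7, 1.2]
opening: 0.999
grasp_force: 0.0
```

```bash
python3 - <<'E'
from h import *
from go import plan
for n in('top','scene'):
    c=cap(n); cl=cloud(c)
    P,m=comp(cl,.02,.045,(.49,.307)); print(n,'rail',rect(P),len(P))
    if n=='scene':
        P,m=comp(cl,.070,.09,(.472,-.328)); print('head',rect(P),P.mean(0),len(P))
        d=np.hypot(cl[...,0]-.559,cl[...,1]-.019); print('pin z',np.sort(cl[...,2][d<.008])[-6:].round(4))
    elif 1:
        d=np.hypot(cl[...,0]-.555,cl[...,1]-.015); print('pin z',np.sort(cl[...,2][d<.008])[-6:].round(4))
plan((.490,.3075,.12,12.3),(.490,.3075,.004,12.3))
def cr(im,x,y,w,h,k): return cv2.resize(im[y:y+h,x:x+w],None,fx=k,fy=k,interpolation=cv2.INTER_CUBIC)
cv2.imwrite('pics/c5.png',np.hstack([cr(ld('scene')['color'],280,178,106,80,4),cr(ld('top')['color'],262,156,90,80,4)]))
E
```

```text
top rail [538.5 331.8  18.8  77.8  89.5] 73
pin z [0.0184 0.0187 0.0192 0.0213 0.0238 0.0239]
scene rail [488.5 308.6 182.9  46.7  12.4] 394
head [ 476.7 -331.5   43.    41.1   32.3] [ 0.47829629 -0.33280631  0.07821919] 150
pin z [0.0177 0.0177 0.0199 0.02   0.0213 0.0216]
t 14.4 pos [0.4788 0.1628 0.1461] yaw 12.2 tilt [-0.001  0.002] F [ 0.  -0.1  0.7] grip 0.0 open 87.4
   [0.3, -1.0, 0.19, -0.001, 0.0, -0.001] rows>= 3
   [0.048, -0.158, 0.03, 0.0, 0.0, 0.0] rows>= 1
   [0.0, 0.0, 0.967, 0.0, 0.0, 0.0] rows>= 3
```

View pics/c5.png

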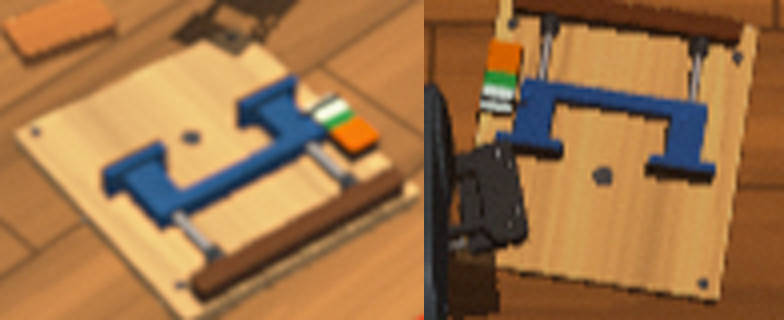

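Both crops show the pin as a flat dark disc at bed height, at (190,138) and (601,176). The mallet stands where it was. Now the rail.

>>> {"fn": "drive_tool", "kwargs": {"steps": [[87,0.3,-1,0.1,0,0,0],[87,0.3,-1,0.1,0,0,0],[87,0.3,-1,0.1,0,0,0],[87,0.348,-1,0.2,0,0,0],[87,0.348,-1,0.2,0,0,0]]}}

```text
time_s: 14.9
position: [0.4935, 0.2884, 0.1211]
tcp_rot: [[0.977, 0.211, -0.003], [0.211, -0.977, 0.001], [-0.003, -0.002, -1.0]]
force: [-0.5, -0.2, -0.7]
opening: 1.005
grasp_force: 0.0
```

>>> {"fn": "drive_tool", "kwargs": {"steps": [[87,0.0,-0.158,0,0,0,0],[87,0.0,-0.158,0,0,0,0],[87,0.0,-0.158,0.3,0,0,0],[87,0.0,-0.158,0.6,0,0,0],[87,0.0,-0.158,0.8,0,0,0],[87,0.0,-0.158,0.8,0,0,0]]}}

```text
time_s: 15.5
position: [0.4868, 0.3061, 0.0239]
tcp_rot: [[0.978, 0.211, -0.008], [0.211, -0.978, -0.001], [-0.008, -0.001, -1.0]]
force: [-0.6, -0.5, -0.4]
opening: 0.999
grasp_force: 0.0
```

```bash
python3 go.py .490,.3075,.004,12.3
```

```text
t 15.5 pos [0.4868 0.3061 0.0239] yaw 12.2 tilt [-0.008 -0.001] F [-0.6 -0.5 -0.4] grip 0.0 open 86.9
   [0.03, -0.006, 0.166, -0.001, 0.006, -0.002] rows>= 1
```

>>> {"fn": "drive_tool", "kwargs": {"steps": [[87,0.03,-0.006,0.08,0,0,0],[87,0.03,-0.006,0.16,0,0,0],[87,0.03,-0.006,0.16,0,0,0],[30,0.03,-0.006,0.16,0,0,0],[30,0.03,-0.006,0.16,0,0,0],[30,0.03,-0.006,0.16,0,0,0],[30,0.03,-0.006,0.16,0,0,0],[30,0.03,-0.006,0.16,0,0,0]]}}

```text
time_s: 16.3
position: [0.4924, 0.3111, 0.008]
tcp_rot: [[0.977, 0.213, -0.0], [0.213, -0.977, 0.003], [0.0, -0.003, -1.0]]
force: [-0.9, 0.5, 0.7]
opening: 0.629
grasp_force: 0.0
```

>>> {"fn": "drive_tool", "kwargs": {"steps": [[25,0,0,0,0,0,0],[25,0,0,0,0,0,0],[25,0,0,0,0,0,0],[25,0,0,0,0,0,0]]}}

```text
time_s: 16.7
position: [0.4923, 0.3108, 0.0077]
tcp_rot: [[0.977, 0.213, -0.001], [0.213, -0.977, 0.003], [-0.0, -0.003, -1.0]]
force: [0.2, -0.2, 1.0]
opening: 0.435
grasp_force: 30.0
```

```bash
python3 go.py
```

```text
t 16.7 pos [0.4923 0.3108 0.0077] yaw 12.3 tilt [-0.001  0.003] F [ 0.2 -0.2  1. ] grip 30.0 open 37.8
```

>>> {"fn": "drive_tool", "kwargs": {"steps": [[25,0,0,-0.2,0,0,0],[25,0,0,-0.5,0,0,0],[25,0,0,-0.9,0,0,0],[25,0,0,-0.9,0,0,0],[25,0,0,-0.9,0,0,0]]}}

```text
time_s: 17.2
position: [0.4929, 0.3109, 0.1167]
tcp_rot: [[0.977, 0.213, 0.001], [0.213, -0.977, 0.004], [0.002, -0.003, -1.0]]
force: [-0.9, -0.6, -2.4]
opening: 0.433
grasp_force: 30.0
```

```bash
python3 go.py .52,.10,.11,82.3 .526,.0245,.07,82.3
```

```text
t 17.2 pos [0.4929 0.3109 0.1167] yaw 12.3 tilt [0.001 0.004] F [-0.9 -0.6 -2.4] grip 30.0 open 37.7
   [-0.086, 1.0, 0.028, -0.001, -0.003, -0.815] rows>= 9
   [-0.742, 0.199, 0.024, 0.0, 0.0, 0.0] rows>= 2
   [-0.617, 0.134, 0.333, 0.0, 0.0, 0.0] rows>= 2
```

>>> {"fn": "drive_tool", "kwargs": {"steps": [[25,-0.02,0.2,0,0,0,-0.1],[25,-0.04,0.4,0,0,0,-0.2],[25,-0.05,0.6,0.02,0,0,-0.3],[25,-0.07,0.8,0.02,0,0,-0.4],[25,-0.086,1,0.028,0,0,-0.5],[25,-0.086,1,0.028,0,0,-0.6],[25,-0.086,1,0.028,0,0,-0.7],[25,-0.086,1,0.028,0,0,-0.7]]}}

```text
time_s: 18.0
position: [0.5062, 0.1906, 0.11]
tcp_rot: [[0.303, 0.953, -0.006], [0.953, -0.303, 0.002], [0.0, -0.006, -1.0]]
force: [0.6, -0.2, -2.4]
opening: 0.434
grasp_force: 30.0
```

```bash
python3 go.py .52,.10,.11,82.3 .526,.0245,.07,82.3
```

```text
t 18.0 pos [0.5062 0.1906 0.11  ] yaw 72.4 tilt [-0.006  0.002] F [ 0.6 -0.2 -2.4] grip 30.0 open 37.7
   [-0.685, 0.338, -0.003, -0.004, -0.001, -0.115] rows>= 2
   [-0.617, 0.134, 0.333, 0.0, 0.0, 0.0] rows>= 2
```

>>> {"fn": "drive_tool", "kwargs": {"steps": [[25,-0.35,0.17,0,0,0,-0.06],[25,-0.685,0.338,0,0,0,-0.115],[25,-0.685,0.338,0,0,0,-0.115],[25,-0.685,0.338,0,0,0,-0.115]]}}

```text
time_s: 18.4
position: [0.521, 0.0999, 0.1107]
tcp_rot: [[0.139, 0.99, -0.004], [0.99, -0.139, 0.003], [0.003, -0.004, -1.0]]
force: [-0.4, 0.6, -1.6]
opening: 0.431
grasp_force: 30.0
```

>>> {"fn": "drive_tool", "kwargs": {"steps": [[25,-0.2,0.04,0.1,0,0,0],[25,-0.4,0.08,0.2,0,0,0],[25,-0.61,0.134,0.33,0,0,0],[25,-0.61,0.134,0.33,0,0,0],[25,-0.61,0.134,0.33,0,0,0],[25,-0.61,0.134,0.33,0,0,0]]}}

```text
time_s: 19.0
position: [0.5275, 0.0275, 0.072]
tcp_rot: [[0.133, 0.991, -0.001], [0.991, -0.133, 0.003], [0.003, -0.002, -1.0]]
force: [-0.8, -0.5, -1.2]
opening: 0.439
grasp_force: 30.0
```

```bash
python3 - <<'E'
from go import *
plan((.526,.0245,.05,82.3),(.526,.0245,.028,82.3))
a=cap('scene'); cv2.imwrite('pics/c6.png',cv2.resize(a['color'][150:260,270:400],None,fx=5,fy=5,interpolation=cv2.INTER_CUBIC))
E
```

```text
t 19.0 pos [0.5275 0.0275 0.072 ] yaw 82.4 tilt [-0.001  0.003] F [-0.8 -0.5 -1.2] grip 30.0 open 38.2
   [-0.027, -0.008, 0.183, -0.001, -0.002, 0.001] rows>= 1
   [0.0, 0.0, 0.183, 0.0, 0.0, 0.0] rows>= 1
```

View pics/c6.png

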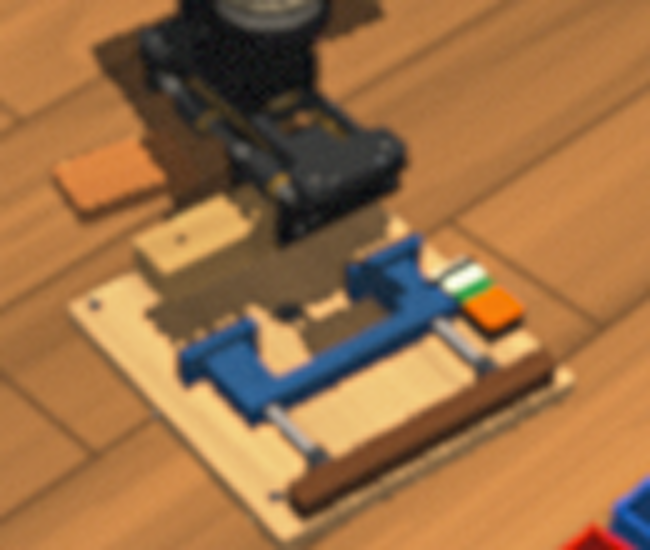

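The rail hangs level in front of the pads, with its near end at (135–260, 195–300) and its hole upward at (180,238). Lowering it now.

>>> {"fn": "drive_tool", "kwargs": {"steps": [[25,-0.027,-0.008,0.15,0,0,0],[25,-0.027,-0.008,0.3,0,0,0],[25,-0.027,-0.008,0.35,0,0,0],[25,-0.027,-0.008,0.37,0,0,0],[25,-0.027,-0.008,0.37,0,0,0]]}}

```text
time_s: 19.55
position: [0.5266, 0.0235, 0.0278]
tcp_rot: [[0.133, 0.991, -0.0], [0.991, -0.133, 0.003], [0.003, -0.001, -1.0]]
force: [1.0, -0.2, -1.8]
opening: 0.434
grasp_force: 30.0
```

>>> {"fn": "drive_tool", "kwargs": {"steps": [[25,0,0,0.01,0,0,0],[25,0,0,0.02,0,0,0],[25,0,0,0.02,0,0,0]]}}

```text
time_s: 19.85
position: [0.527, 0.0231, 0.0257]
tcp_rot: [[0.134, 0.991, 0.001], [0.991, -0.134, 0.003], [0.003, 0.0, -1.0]]
force: [-0.2, 1.5, 1.3]
opening: 0.432
grasp_force: 30.0
```

```bash
python3 - <<'E'
from go import *
plan((.526,.0245,.026,82.3))
a=cap('scene');b=cap('top')
def cr(im,x,y,w,h,k): return cv2.resize(im[y:y+h,x:x+w],None,fx=k,fy=k,interpolation=cv2.INTER_CUBIC)
cv2.imwrite('pics/c7.png',np.hstack([cr(a['color'],280,170,80,80,5),cr(b['color'],270,160,80,80,5)]))
E
```

```text
t 19.9 pos [0.527  0.0231 0.0257] yaw 82.3 tilt [0.001 0.003] F [-0.2  1.5  1.3] grip 30.0 open 37.6
   [0.011, -0.01, -0.002, 0.0, -0.002, 0.0] rows>= 1
```

View pics/c7.png

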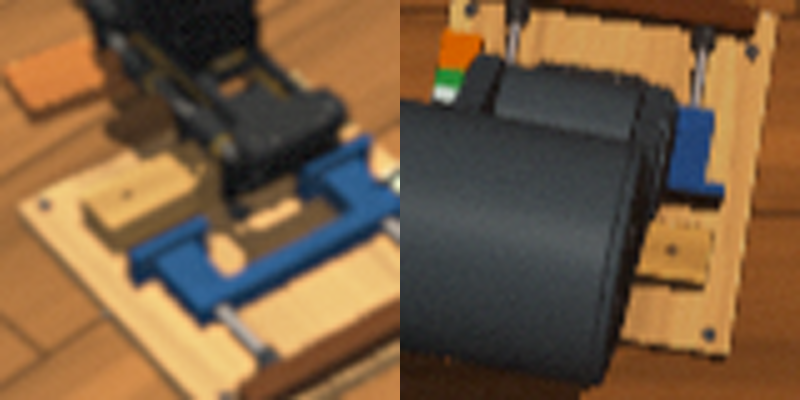

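The rail is lightly on the bed, and its near end looks roughly in line with the pad's outer end. It should sit 5 mm inside, so I'll measure the rail, pad and bed edges along jig y in both views.

```bash
cat > e.py <<'E'
from go import *
O=np.array([.565,.0158]); a=np.radians(-7.7); ex=np.array([np.cos(a),np.sin(a)]); ey=np.array([-ex[1],ex[0]])
def prof(c,x,z,ys):
    acc=0
    for dx in x:
        P=np.c_[O+dx*ex+ys[:,None]*ey,np.full(len(ys),z)]; u=proj(c,P).astype(np.float32)
        acc=acc+cv2.remap(c['color'],u[:,0].reshape(1,-1),u[:,1].reshape(1,-1),cv2.INTER_LINEAR)[0].astype(float)
    return acc/len(x)
if __name__=='__main__':
    ys=np.arange(-.125,-.069,.0025)
    print('y',(ys*1000).round(1).tolist())
    for n in('top','scene'):
        c=ld(n)
        for nm,x,z in(('rail',(-.05,-.045,-.04,-.035,-.03),.048),('pad',(.002,.004,.006),.047),('bed',(-.05,-.045,-.04,-.035,-.03),.018)):
            p=prof(c,x,z,ys); print(n,nm,'R',p[:,2].astype(int).tolist(),'B',p[:,0].astype(int).tolist())
E
python3 e.py
```

```text
y [-125.0, -122.5, -120.0, -117.5, -115.0, -112.5, -110.0, -107.5, -105.0, -102.5, -100.0, -97.5, -95.0, -92.5, -90.0, -87.5, -85.0, -82.5, -80.0, -77.5, -75.0, -72.5, -70.0]
top rail R [137, 138, 137, 137, 177, 205, 203, 202, 203, 205, 207, 207, 189, 179, 187, 187, 188, 188, 188, 188, 188, 182, 172] B [34, 34, 34, 38, 69, 83, 78, 76, 77, 80, 81, 82, 73, 63, 61, 59, 60, 60, 59, 60, 59, 59, 57]
top pad R [136, 137, 136, 130, 166, 205, 206, 204, 201, 199, 206, 130, 55, 35, 34, 33, 33, 36, 34, 33, 33, 34, 34] B [33, 33, 33, 36, 60, 83, 78, 78, 78, 78, 81, 71, 62, 54, 58, 58, 59, 65, 62, 63, 65, 62, 57]
top bed R [136, 136, 134, 142, 187, 205, 202, 201, 205, 207, 208, 206, 188, 178, 184, 185, 183, 183, 184, 184, 184, 178, 170] B [34, 33, 33, 43, 74, 81, 77, 76, 79, 81, 82, 81, 74, 63, 60, 58, 58, 58, 59, 59, 58, 58, 57]
scene rail R [235, 235, 233, 234, 235, 237, 238, 236, 229, 210, 185, 159, 152, 173, 204, 222, 224, 223, 223, 223, 223, 221, 215] B [117, 117, 116, 117, 119, 121, 122, 119, 114, 104, 90, 75, 69, 75, 87, 95, 97, 97, 96, 96, 97, 95, 93]
scene pad R [234, 237, 234, 232, 233, 235, 237, 237, 230, 215, 191, 153, 112, 82, 70, 68, 69, 71, 72, 71, 71, 69, 69] B [116, 119, 117, 116, 117, 118, 119, 118, 111, 100, 88, 75, 73, 82, 91, 97, 98, 98, 99, 99, 97, 98, 97]
scene bed R [167, 151, 140, 155, 194, 226, 236, 235, 234, 235, 236, 238, 238, 233, 206, 161, 122, 110, 118, 134, 153, 163, 166] B [63, 61, 63, 75, 95, 112, 119, 119, 118, 119, 120, 121, 121, 114, 97, 75, 57, 51, 54, 60, 67, 72, 72]
```

Both views put the rail about 2–3 mm towards −y. I'll shift it +2.5 mm, then press in stages.

>>> {"fn": "drive_tool", "kwargs": {"steps": [[25,0.01,0,-0.012,0,0,0],[25,0.02,0,-0.012,0,0,0],[25,0.02,0,-0.012,0,0,0],[25,0.02,0.02,0,0,0,0],[25,0.02,0.05,0,0,0,0],[25,0.02,0.08,0,0,0,0],[25,0.02,0.1,0,0,0,0],[25,0.02,0.1,0,0,0,0]]}}

```text
time_s: 20.75
position: [0.5355, 0.0244, 0.0257]
tcp_rot: [[0.133, 0.991, -0.007], [0.991, -0.133, 0.004], [0.003, -0.008, -1.0]]
force: [-6.1, 1.6, 10.6]
opening: 0.436
grasp_force: 30.0
```

>>> {"fn": "drive_tool", "kwargs": {"steps": [[25,0,0.02,0,0,0,0],[25,0,0.04,0,0,0,0],[25,0,0.06,0,0,0,0],[25,0,0.08,0,0,0,0],[25,0,0.1,0,0,0,0],[25,0,0.12,0,0,0,0],[25,0,0.12,0,0,0,0]]}}

```text
time_s: 21.45
position: [0.5488, 0.0227, 0.0258]
tcp_rot: [[0.134, 0.991, -0.01], [0.991, -0.133, 0.004], [0.003, -0.01, -1.0]]
force: [-6.6, 0.7, 12.6]
opening: 0.435
grasp_force: 30.0
```

```bash
python3 - <<'E'
from e import *
plan()
s=read_state(); d=s['position'][:2]-O; print('jig x,y',d@ex,d@ey,'Fx jig',s['force'][:2]@ex,'Fy',s['force'][:2]@ey)
E
```

```text
t 21.4 pos [0.5488 0.0227 0.0258] yaw 82.3 tilt [-0.01   0.004] F [-6.6  0.7 12.6] grip 30.0 open 37.8
jig x,y -0.017030376200515278 0.004678619069523412 Fx jig -6.674085854179304 Fy -0.15526993262415043
```

Downward force is higher than needed, so I'll ease up slightly before pressing on.

>>> {"fn": "drive_tool", "kwargs": {"steps": [[25,0,0,-0.008,0,0,0],[25,0,0.02,-0.008,0,0,0],[25,0,0.04,-0.008,0,0,0],[25,0,0.06,-0.008,0,0,0],[25,0,0.08,-0.008,0,0,0],[25,0,0.09,-0.008,0,0,0],[25,0,0.09,-0.008,0,0,0]]}}

```text
time_s: 22.15
position: [0.5598, 0.0211, 0.0258]
tcp_rot: [[0.134, 0.991, -0.01], [0.991, -0.134, 0.004], [0.003, -0.01, -1.0]]
force: [-8.6, 1.8, 7.6]
opening: 0.432
grasp_force: 30.0
```

```bash
python3 - <<'E'
from e import *
plan()
s=read_state(); d=s['position'][:2]-O; print('jig x,y',d@ex,d@ey,'Fx jig',s['force'][:2]@ex,'Fy',s['force'][:2]@ey)
E
```

```text
t 22.1 pos [0.5598 0.0211 0.0258] yaw 82.3 tilt [-0.01   0.004] F [-8.6  1.8  7.6] grip 30.0 open 37.6
jig x,y -0.005898167779258999 0.004559211007227859 Fx jig -8.738977387185411 Fy 0.5908463260328572
```

>>> {"fn": "drive_tool", "kwargs": {"steps": [[25,0,0,-0.005,0,0,0],[25,0,0.02,-0.005,0,0,0],[25,0,0.04,-0.005,0,0,0],[25,0,0.055,-0.005,0,0,0],[25,0,0.055,-0.005,0,0,0],[25,0,0.055,-0.005,0,0,0]]}}

```text
time_s: 22.75
position: [0.5652, 0.0204, 0.0259]
tcp_rot: [[0.134, 0.991, -0.012], [0.991, -0.134, 0.005], [0.003, -0.013, -1.0]]
force: [-9.4, 1.7, 5.7]
opening: 0.435
grasp_force: 30.0
```

```bash
python3 - <<'E'
from e import *
plan()
s=read_state(); d=s['position'][:2]-O; print('jig x,y',d@ex,d@ey,'Fx jig',s['force'][:2]@ex,'Fy',s['force'][:2]@ey)
a=cap('scene');b=cap('top')
def cr(im,x,y,w,h,k): return cv2.resize(im[y:y+h,x:x+w],None,fx=k,fy=k,interpolation=cv2.INTER_CUBIC)
cv2.imwrite('pics/c8.png',np.vstack([cr(a['color'],290,175,100,70,8)[:, :800],np.zeros((4,800,3),np.uint8)])[:564])
# pad travel: pad right top in both cams, rail end
ys=np.arange(-.125,-.069,.0025); print((ys*1000).round(1).tolist())
for n,c in(('top',b),('scene',a)):
    for nm,x,z in(('rail',(-.01,-.005,0,.005,.01),.048),('pad',(.021,.023,.025),.047)):
        p=prof(c,x,z,ys); print(n,nm,'R',p[:,2].astype(int).tolist(),'B',p[:,0].astype(int).tolist())
E
```

```text
t 22.8 pos [0.5652 0.0204 0.0259] yaw 82.3 tilt [-0.012  0.005] F [-9.4  1.7  5.7] grip 30.0 open 37.9
jig x,y -0.0004296087769026806 0.0045763138149830405 Fx jig -9.501608115990473 Fy 0.45910991767029047
[-125.0, -122.5, -120.0, -117.5, -115.0, -112.5, -110.0, -107.5, -105.0, -102.5, -100.0, -97.5, -95.0, -92.5, -90.0, -87.5, -85.0, -82.5, -80.0, -77.5, -75.0, -72.5, -70.0]
top rail R [130, 129, 128, 131, 176, 205, 206, 204, 201, 201, 206, 206, 201, 182, 174, 188, 188, 187, 187, 188, 188, 189, 183] B [33, 32, 31, 37, 67, 82, 79, 78, 77, 77, 80, 82, 81, 71, 61, 62, 61, 60, 60, 60, 60, 60, 59]
top pad R [141, 142, 137, 119, 177, 206, 207, 206, 204, 202, 197, 142, 80, 40, 43, 49, 50, 49, 43, 43, 40, 38, 43] B [37, 38, 36, 32, 70, 84, 78, 77, 77, 77, 76, 73, 69, 71, 77, 79, 81, 77, 78, 74, 69, 63, 70]
scene rail R [237, 237, 234, 233, 235, 237, 239, 240, 238, 229, 201, 169, 145, 142, 162, 197, 219, 224, 224, 224, 224, 224, 221] B [118, 120, 118, 116, 118, 120, 123, 124, 121, 112, 98, 81, 68, 65, 71, 84, 93, 97, 97, 97, 97, 97, 95]
scene pad R [237, 237, 235, 234, 233, 236, 239, 241, 235, 205, 151, 99, 72, 70, 85, 102, 110, 108, 108, 109, 106, 107, 107] B [118, 120, 119, 118, 117, 119, 122, 123, 116, 95, 70, 59, 69, 91, 106, 112, 112, 113, 112, 110, 111, 111, 108]
```

View pics/c8.png

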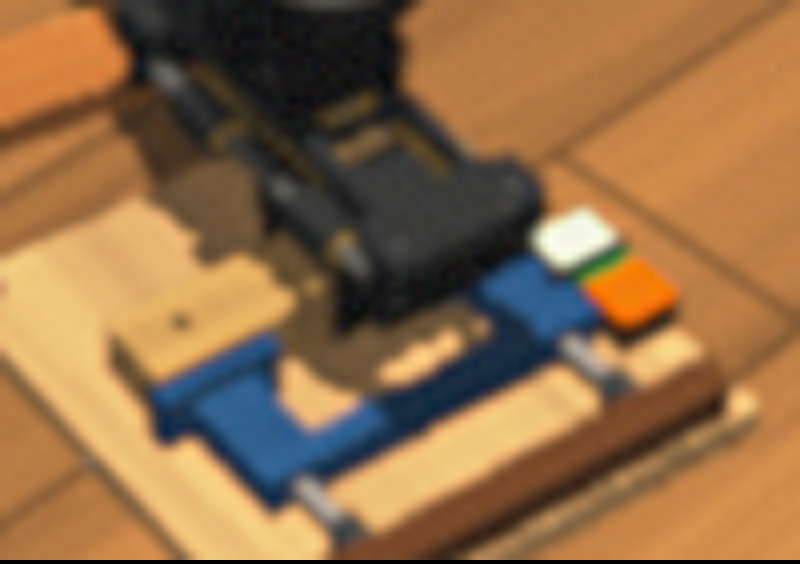

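The crop shows the rail flat against the pads, hole up at (180,322). The pointer stands around the green strip near (605,258). The rail end now reads about 4.5–5.4 mm inside the pad end, against 5 mm ideal, so it is centred. I'll profile the scale to confirm the pointer.

```bash
python3 - <<'E'
from e import *
xs=np.arange(.020,.102,.002); O0=O
for yy in(.092,.1,.106):
    P=np.c_[O+xs[:,None]*ex+yy*ey,np.full(len(xs),.037)]
    for n in('scene',):
        c=ld(n); u=proj(c,P).astype(np.float32); p=cv2.remap(c['color'],u[:,:1],u[:,1:],cv2.INTER_LINEAR)[:,0]
        print(n,yy); print([(int(x*1000),*map(int,q[::-1])) for x,q in zip(xs.round(4)+1e-6,p)])
# blue pad/crossbar displacement vs. rest, along x at y=-.07 (right pad) 
E
```

```text
scene 0.092
[(20, 33, 33, 34), (22, 26, 27, 29), (24, 30, 30, 31), (26, 47, 47, 43), (28, 82, 81, 68), (30, 129, 128, 105), (32, 176, 176, 146), (34, 210, 212, 182), (36, 234, 237, 211), (38, 246, 249, 226), (40, 247, 249, 230), (42, 246, 248, 230), (44, 246, 248, 230), (46, 247, 249, 230), (48, 244, 246, 224), (50, 234, 237, 209), (52, 220, 226, 191), (54, 181, 188, 157), (56, 128, 141, 114), (58, 79, 104, 75), (60, 74, 107, 60), (62, 90, 119, 51), (64, 128, 135, 46), (66, 171, 137, 36), (68, 214, 137, 15), (70, 240, 131, 1), (72, 245, 127, 3), (74, 249, 125, 4), (76, 248, 123, 6), (78, 247, 122, 7), (80, 247, 123, 8), (82, 247, 123, 9), (84, 248, 124, 9), (86, 248, 124, 9), (88, 245, 120, 10), (90, 242, 115, 9), (92, 232, 105, 9), (94, 199, 90, 7), (96, 153, 69, 8), (98, 110, 52, 14), (100, 89, 51, 25)]
scene 0.1
[(20, 50, 42, 36), (22, 61, 46, 34), (24, 93, 70, 46), (26, 137, 108, 73), (28, 179, 148, 105), (30, 210, 185, 138), (32, 232, 216, 174), (34, 241, 237, 205), (36, 243, 244, 222), (38, 243, 245, 228), (40, 243, 245, 230), (42, 243, 245, 231), (44, 244, 246, 232), (46, 245,
[... 669 characters left out ...]
, 130), (32, 228, 212, 167), (34, 236, 234, 199), (36, 239, 241, 217), (38, 242, 245, 228), (40, 243, 246, 232), (42, 243, 246, 232), (44, 244, 246, 232), (46, 245, 247, 232), (48, 244, 246, 229), (50, 241, 243, 222), (52, 220, 222, 198), (54, 180, 185, 161), (56, 130, 139, 120), (58, 92, 119, 88), (60, 73, 117, 67), (62, 76, 128, 53), (64, 128, 138, 48), (66, 180, 143, 38), (68, 224, 141, 21), (70, 238, 133, 9), (72, 245, 127, 6), (74, 245, 124, 8), (76, 245, 124, 9), (78, 244, 123, 9), (80, 244, 124, 9), (82, 244, 124, 9), (84, 245, 125, 9), (86, 246, 126, 9), (88, 246, 124, 9), (90, 245, 119, 9), (92, 228, 105, 7), (94, 196, 88, 6), (96, 154, 70, 6), (98, 125, 66, 21), (100, 115, 71, 37)]
```

```bash
python3 - <<'E'
from e import *
xs=np.arange(.030,.076,.002)
def row(im,c,yy):
    P=np.c_[O+xs[:,None]*ex+yy*ey,np.full(len(xs),.037)]; u=proj(c,P).astype(np.float32); return cv2.remap(im,u[:,:1],u[:,1:],cv2.INTER_LINEAR)[:,0][:,::-1].astype(int)
c=ld('scene')
for nm,im in(('t0',cv2.imread('pics/scene0.png')),('now',c['color'])):
    print(nm,[(int(x*1000+.1),*q.tolist()) for x,q in zip(xs,(row(im,c,.1)+row(im,c,.106))//2)])
# top pad travel: front edge of blue pad along x at y=-.07..-.06 z=.047 in both pictures
E
```

```text
t0 [(30, 216, 171, 115), (32, 205, 168, 121), (34, 187, 160, 123), (36, 162, 147, 119), (38, 147, 141, 119), (40, 153, 155, 133), (42, 185, 189, 163), (44, 217, 221, 195), (46, 238, 240, 219), (48, 242, 244, 224), (50, 238, 243, 220), (52, 220, 235, 200), (54, 179, 216, 165), (56, 130, 194, 129), (58, 87, 175, 97), (60, 74, 164, 78), (62, 81, 157, 63), (64, 125, 152, 54), (66, 173, 147, 42), (68, 215, 139, 22), (70, 237, 132, 6), (72, 243, 125, 5), (74, 245, 122, 8)]
now [(30, 213, 183, 134), (32, 230, 214, 170), (34, 238, 235, 202), (36, 241, 242, 219), (38, 242, 245, 228), (40, 243, 245, 231), (42, 243, 245, 231), (44, 244, 246, 232), (46, 245, 246, 232), (48, 244, 246, 228), (50, 239, 241, 219), (52, 221, 224, 197), (54, 180, 185, 159), (56, 131, 141, 120), (58, 87, 113, 85), (60, 74, 115, 66), (62, 83, 128, 54), (64, 127, 140, 49), (66, 176, 143, 37), (68, 219, 141, 19), (70, 239, 134, 6), (72, 244, 128, 6), (74, 245, 124, 8)]
```

Comparing against the first picture, the pointer's dark band has moved from about 38 to 58 mm. That is about 20 mm of travel, mid-green. Now I'll hold it steady.

>>> {"fn": "drive_tool", "kwargs": {"steps": [[25,0,0,0,0,0,0],[25,0,0,0,0,0,0],[25,0,0,0,0,0,0],[25,0,0,0,0,0,0],[25,0,0,0,0,0,0],[25,0,0,0,0,0,0],[25,0,0,0,0,0,0],[25,0,0,0,0,0,0]]}}

```text
time_s: 23.65
position: [0.5652, 0.0204, 0.0259]
tcp_rot: [[0.134, 0.991, -0.012], [0.991, -0.134, 0.005], [0.003, -0.012, -1.0]]
force: [-9.5, 0.9, 5.6]
opening: 0.433
grasp_force: 30.0
```

>>> {"fn": "drive_tool", "kwargs": {"steps": [[25,0,0,0,0,0,0],[25,0,0,0,0,0,0],[25,0,0,0,0,0,0],[25,0,0,0,0,0,0],[25,0,0,0,0,0,0],[25,0,0,0,0,0,0],[25,0,0,0,0,0,0],[25,0,0,0,0,0,0]]}}

```text
time_s: 24.45
position: [0.5652, 0.0204, 0.0259]
tcp_rot: [[0.134, 0.991, -0.012], [0.991, -0.134, 0.005], [0.003, -0.012, -1.0]]
force: [-9.5, 0.9, 5.9]
opening: 0.433
grasp_force: 30.0
```

>>> {"fn": "drive_tool", "kwargs": {"steps": [[25,0,0,0,0,0,0],[25,0,0,0,0,0,0],[25,0,0,0,0,0,0],[25,0,0,0,0,0,0],[25,0,0,0,0,0,0],[25,0,0,0,0,0,0],[25,0,0,0,0,0,0],[25,0,0,0,0,0,0]]}}

```text
time_s: 25.25
position: [0.5652, 0.0204, 0.0259]
tcp_rot: [[0.134, 0.991, -0.012], [0.991, -0.134, 0.005], [0.003, -0.012, -1.0]]
force: [-9.5, 0.7, 5.3]
opening: 0.436
grasp_force: 30.0
```

>>> {"fn": "drive_tool", "kwargs": {"steps": [[25,0,0,0,0,0,0],[25,0,0,0,0,0,0],[25,0,0,0,0,0,0],[25,0,0,0,0,0,0],[25,0,0,0,0,0,0],[25,0,0,0,0,0,0],[25,0,0,0,0,0,0],[25,0,0,0,0,0,0]]}}

```text
time_s: 26.05
position: [0.5652, 0.0204, 0.0259]
tcp_rot: [[0.134, 0.991, -0.012], [0.991, -0.134, 0.005], [0.003, -0.012, -1.0]]
force: [-9.0, 1.9, 6.0]
opening: 0.432
grasp_force: 30.0
```

```bash
python3 -c "
from rig import order
print(order.hand_in())"
```

```text
the job is handed in; nothing more can be done
None
```

The job is handed in at about 26 s: the pin looks flush in the pictures, the mallet is back on the bench, and the rail was held square and centred for over 3 s with the pointer at about 20 mm (mid-green).

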